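# Fold out the drying stand's prop and lean the slide tray on it

### The job

Swing the folded wire prop of the steel drying stand up and over past upright until it rests against its stop and stays there by itself when let go. Only then take the tall eight-pocket slide tray out of its rack slot and lower it, still held, with its bottom edge into the stand's channel, roughly centred, and let go so that it leans back on the prop's crossbar. Leave the other plates in the rack and the small bottle and the mouse where they are.

Things in the scene. Friction and masses are not known exactly. Their poses are not given: they have to be found in the camera images.
- stand: Fixed steel drying stand, base plate 220 (x) x 170 (y) x 8 mm. Origin on the bench, its z up. On top of the plate, along x, runs the channel that takes a tray's foot. The prop's hinge axis is parallel to x, at y = +40 mm, 40 mm above the bench. A leaning tray has its top towards the stand's +y.
- channel (a point): Middle of the channel floor, 8 mm above the bench, at x = 0, y = +10 mm of the stand. The channel is 130 mm long (x) and 20 mm wide (y), between a lip 14 mm tall on the -y side and a ridge 5 mm tall on the +y side.
- prop (a joint): Hinge angle q of the prop, a U-shaped bail of 10 mm steel rod (about 0.2 kg): arms 160 mm apart, crossbar 100 mm from the hinge axis. 0 = folded, level, bar on the -y side (how it starts); pi/2 = upright; 1.92 = stop, 0.35 past upright, leaning to +y. Swings almost freely: let go before upright it falls back, after upright on to the stop. Bar in stand frame: y = 40 - 100 cos q, z = 40 + 100 sin q mm.
- prop_bar (a point): Middle of the prop's crossbar, on the rod's axis (10 mm diameter, lies along the stand's x; 140 mm of it is free to grip). 40 mm above the bench when folded. Its frame turns with the prop.
- rack: Fixed white plastic rack, 160 (x) x 170 (y) mm. Origin on the bench under its middle. Three upright slots at y = -50, 0 and +50 mm, each 13 mm wide, between walls 100 mm long (x) that reach 60 mm above the bench. One plate stands in each slot, on the rack's floor 8 mm above the bench.
- tray: Loose grey plastic slide tray 130 (x) x 10 (y, thick) x 180 mm (z, tall), 0.14 to 0.28 kg, eight upright rectangular pockets in its -y face; the tallest plate in the rack. Stands upright in one of the slots, its axes parallel to the rack's. Origin at the centre of its bottom edge. Leaning on the open prop, its z tilts about 0.37 to 0.44 rad from vertical towards the stand's +y.
- tray_top (a point): Centre of the tray's top edge, 180 mm above its origin; grip the tray here, across its 10 mm thickness.
- plate: Loose plain grey plate 130 x 10 x 120 mm standing in another rack slot, shorter than the tray. Origin at the centre of its bottom edge. Leave in place.
- strip: Loose narrow aluminium plate 70 x 10 x 105 mm standing in the remaining rack slot. Origin at the centre of its bottom edge. Leave in place.
- dropper: Small amber dropper bottle, 28 mm diameter, 62 mm tall, loose on the bench. Origin under its centre. Leave alone.
- mouse: Black computer mouse 60 x 100 x 32 mm, loose on the bench. Origin under its centre. Leave alone.

How it is judged:
On the way, in this order (a step that is already met when the one before it is completed fails the run):
1. the prop rests open at its stop with nothing holding it, the tray still in the rack (value of joint prop above 1.85 rad and contact force between the fingers and stand below 0.1 N and z of tray in the frame of rack below 0.03 m), for 0.3 s.
2. the tray is lifted clear of the rack (z of tray in the frame of rack above 0.062 m and value of joint prop above 1.85 rad), for 0.05 s.
3. the tray's foot is in the stand's channel while the fingers still hold it (x of tray in the frame of stand between -0.03 and 0.03 m and y of tray in the frame of stand between 0 and 0.021 m and z of tray in the frame of stand between 0.004 and 0.016 m and contact force between the fingers and tray above 0.5 N and value of joint prop above 1.8 rad), for 0.1 s.
At the end, for the whole second after the job is handed in: Prop open at its stop (above 1.85 rad); tray released, at rest, leaning on it: foot in the channel (at most 8 mm above its floor, within 30 mm of its middle, parallel within 0.15 rad), top edge at stand y 55 to 110 mm and above 155 mm; the other two plates in their slots (value of joint prop above 1.85 rad and x of tray in the frame of stand between -0.03 and 0.03 m and y of tray in the frame of stand between 0 and 0.021 m and z of tray in the frame of stand between 0.004 and 0.016 m and y of tray_top in the frame of stand between 0.055 and 0.11 m and z of tray_top in the frame of stand above 0.155 m and angle between the x axis of tray and the x axis of stand, either way round below 0.15 rad and linear speed of tray below 0.02 m/s and z of each of plate, strip in the frame of rack below 0.02 m); the robot touches nothing.
It fails at once if the bottle or the mouse is moved by more than 30 mm or the bottle is knocked over (distance of any of dropper, mouse from where it was at the start of the episode above 0.03 m or angle between dropper's own z axis and vertical above 0.6 rad).
It fails at once if another plate is moved by more than 25 mm (distance of any of plate, strip from where it was at the start of the episode above 0.025 m).
It also fails if it takes over 64 s, if anything falls off the work surface, if the arm or the gripper's body presses on something with over 40 N, if the wrist force passes 120 N, or if a joint passes its speed limit or range.

### The arm

A 7-joint arm with a two-finger parallel gripper is mounted at the origin on the work surface. World frame = base frame: x ahead of the robot, y to its left, z up, the work surface at z = 0. Lengths are in m, angles in rad, forces in N, time in s.
With the tool pointing down it reaches from about 0.425 to 0.875 m from the base axis. Payload 8.4 kg.
Tool frame: the origin (TCP) lies at the very end of the fingers, on their centre line; the grasp point (between the pads) lies 19 mm behind it; z points along the fingers, y is the direction in which the jaws open and shut (so a half turn about z gives the same grasp; the last joint's range is limited). The gripper opens to 87 mm and grips with 3 to 60 N. Pads are 19 mm wide; open, the fingers measure 117 mm over their backs; the gripper's body (75 mm by 190 mm) begins 51 mm behind the grasp point.
Start: joints at [1.235, 0.333, 0.04, 1.465, -0.013, 1.343, -0.059], TCP at [0.152, -0.632, 0.223] pointing down, gripper open.
Joint ranges: [-2.58, 2.58], [-0.38, 2.09], [-1.3, 1.39], [0.25, 2.4], [-1.5, 4.64], [0.08, 2.09], [-2.65, 2.65]. Speed limits (rad/s): [2.22, 2.22, 2.79, 2.79, 3.14, 3.14, 3.14].

### API

Orientations are given as a unit quaternion [x, y, z, w].
In Python, from bench import observe, capture, camera_model, finish_job gives the robot as it stands. The module is installed in compiled form; this text tells all that it offers.
- The arm moves only by the tool move_arm, never from a script. Its argument "deltas" is one flat list of numbers, 7 for each row, row after row: the finger opening in m, from 0 to 0.087, then the shift along the world's x, y, z in m, then the turn, a rotation vector about the world's x, y, z in degrees. A call has 1 to 12 rows; each row shifts and turns the commanded pose from where the row before left it; what a row does not reach is not made up. A row lasts 1/10 s, in which the tool goes at most 50 mm and 8.59 degrees, less where a joint would pass 70% of its speed; a pose out of reach is approached as far as the arm can. A call with a gripper value outside its range is refused whole. The fingers move at their own pace and stop on an object; "force" is the grip in N (left out, the last holds). Time passes only in rows, so rows that do not move let the fingers close. It gives the time, the measured TCP pose, the force and the opening at its end, in the units of the state.
- observe(): the state, without advancing time (a new reading comes with each control period).
- capture(name): name is "scene" or "top" or "wrist"; returns the picture (420x560x3 uint8, red, green, blue); there is no depth.
- camera_model(name): a dict with "fx", "fy", "cx", "cy" (pixels), "distortion" ([k1, k2, p1, p2, k3] as OpenCV has them; the pictures are not rectified), "R" (3x3) and "t" (3): a world point X has camera coordinates R X + t. Camera axes: x right, y down, z forward; pixel columns grow to the right and rows downward; lengths in m; the calibration is good to about 2 mm. A picture is of the moment at which its call begins: read the wrist's pose just before it. camera_model takes no time and is no camera call; for the wrist camera it gives the pose at the moment of the call.
- finish_job(): hands the job in, once; it reports no verdict.
The state is a dict: "clock": time; "qpos": joint angles; "joint_vel": joint speeds; "joint_efforts": joint torques, N m; "ee_pos": TCP position; "eef_rot": TCP orientation; "contact_force": force on the tool from outside, world axes, zero at the start; "torque": the same for the moment, N m; "width": opening from 0.0 (shut) to 1.0 (fully open).
Only numpy, scipy, OpenCV 4.12 (cv2) and the standard library are available. Lean on these libraries where they do the work, as an engineer would, in place of code of your own. Each camera call takes 0.05 s, during which the arm holds its last target.

## Working session

There is one attempt and no reset: what is moved stays moved. The work goes in short steps, Python scripts to look and compute and a tool call to move; the robot and the scene stay as the last step left them, time stands still between calls to the robot, and variables do not carry over. Pictures are saved under pics/ and viewed, and the job is handed in when it is done.

Besides the shell and the picture viewer there is one more tool, called after "Request:" in YAML: its name, and indented under it one key for each argument. move_arm: Moves the arm, as the interface text tells. Its arguments: {"type":"object","properties":{"deltas":{"type":"array","items":{"type":"number"}},"force":{"type":"number"}},"required":["deltas"]}

```bash
mkdir -p pics; ls; python3 - <<'E'
from bench import *
import cv2
o=observe();print(o)
for n in("scene","top","wrist"):
    cv2.imwrite(f"pics/{n}0.png",capture(n)[:,:,::-1]); print(n,camera_model(n))
E
```

```text
pics
{'clock': 0.0, 'qpos': array([ 1.23478451,  0.33392432,  0.03988548,  1.46626659, -0.01339356,
        1.3432997 , -0.05852151]), 'joint_vel': array([-0.00186941, -0.00025029,  0.0009304 , -0.00142096,  0.00075555,
       -0.00045784, -0.00032116]), 'joint_efforts': array([-1.15649986e-03, -6.56377745e+01,  1.33411031e+00, -4.03786004e+01,
       -6.00787159e-02,  4.51930321e-02,  1.30374106e-04]), 'ee_pos': array([ 0.15234507, -0.63141305,  0.22165306]), 'eef_rot': array([ 9.93000726e-01,  1.18105433e-01, -1.56376964e-04, -8.00849228e-04]), 'contact_force': array([-0.47063928, -0.01192689,  0.42490874]), 'torque': array([-0.01504603, -0.02178099, -0.01561512]), 'width': 0.9985301130918174}
scene {'fx': 422.7380856033875, 'fy': 422.7380856033875, 'cx': 270.6990474172568, 'cy': 210.1061041269095, 'distortion': array([-0.0047074,  0.       ,  0.       ,  0.       ,  0.       ]), 'R': array([[ 0.40231109,  0.9154257 , -0.01189831],
       [ 0.54471544, -0.24979668, -0.800554  ],
       [-0.73581987,  0.31559056, -0.59914249]]), 't': array([-0.22737563, -0.18862131,  1.45062049])}
top {'fx': 416.7543104450976, 'fy': 416.7543104450976, 'cx': 283.85330878712585, 'cy': 204.87621428537545, 'distortion': array([-0.12667605,  0.        ,  0.        ,  0.        ,  0.        ]), 'R': array([[-0.01708163, -0.99965175,  0.02011449],
       [-0.99170283,  0.01437537, -0.12774522],
       [ 0.12741158, -0.02212969, -0.99160303]]), 't': array([0.00260675, 0.54728432, 0.93926446])}
wrist {'fx': 354.50584440895904, 'fy': 354.50584440895904, 'cx': 287.57825134975315, 'cy': 214.17078474828196, 'distortion': array([-0.03266134,  0.        ,  0.        ,  0.        ,  0.        ]), 'R': array([[ 0.2335219 , -0.97234873, -0.00233883],
       [-0.93331078, -0.22481988,  0.27997679],
       [-0.27276089, -0.06319786, -0.96000392]]), 't': array([-0.6488322 , -0.03389003,  0.39239933])}
```

View pics/scene0.png

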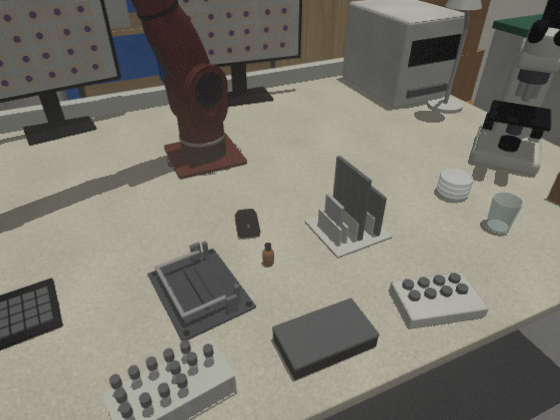

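View pics/top0.png

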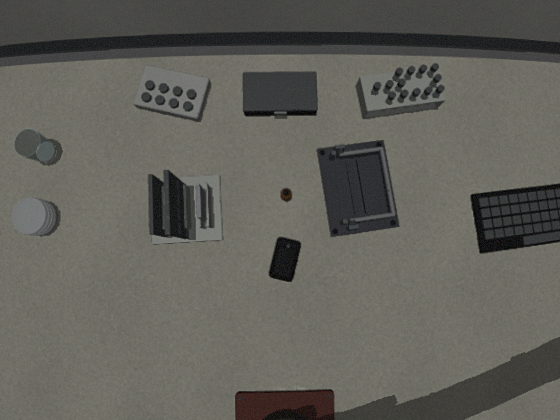

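View pics/wrist0.png

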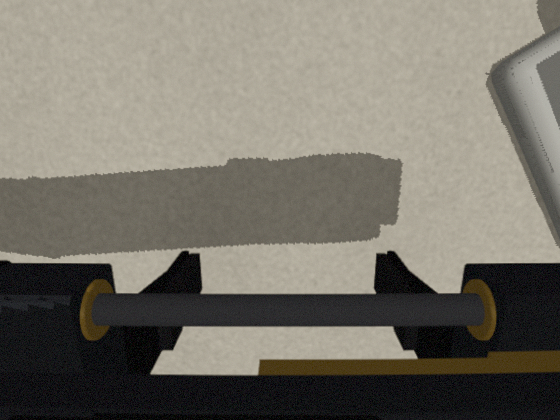

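```bash
python3 - <<'E'
import cv2
t=cv2.imread("pics/top0.png"); s=cv2.imread("pics/scene0.png")
f=lambda im,x,y,w,h,k:cv2.resize(im[y:y+h,x:x+w],None,fx=k,fy=k,interpolation=cv2.INTER_CUBIC)
a=f(t,305,130,110,115,5);a=cv2.convertScaleAbs(a,alpha=1.8,beta=10);cv2.imwrite("pics/t_stand.png",a)
a=f(t,140,160,100,95,6);a=cv2.convertScaleAbs(a,alpha=1.5);cv2.imwrite("pics/t_rack.png",a)
a=f(s,140,230,120,115,5);a=cv2.convertScaleAbs(a,alpha=1.5);cv2.imwrite("pics/s_stand.png",a)
a=f(s,300,150,100,110,5);a=cv2.convertScaleAbs(a,alpha=1.5);cv2.imwrite("pics/s_rack.png",a)
E
```

```text
(no output)
```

View pics/t_stand.png

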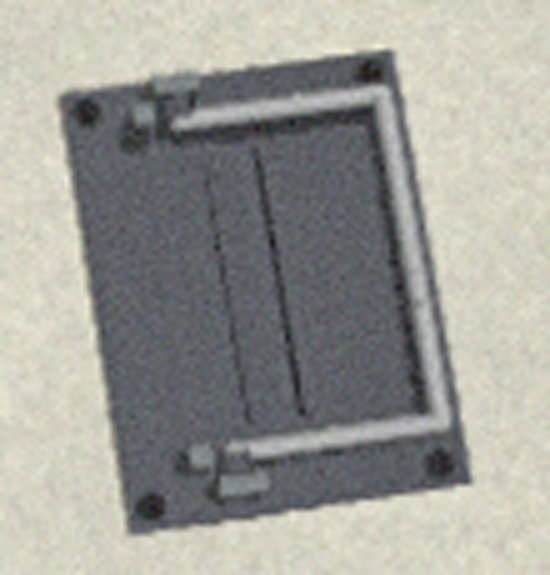

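View pics/t_rack.png

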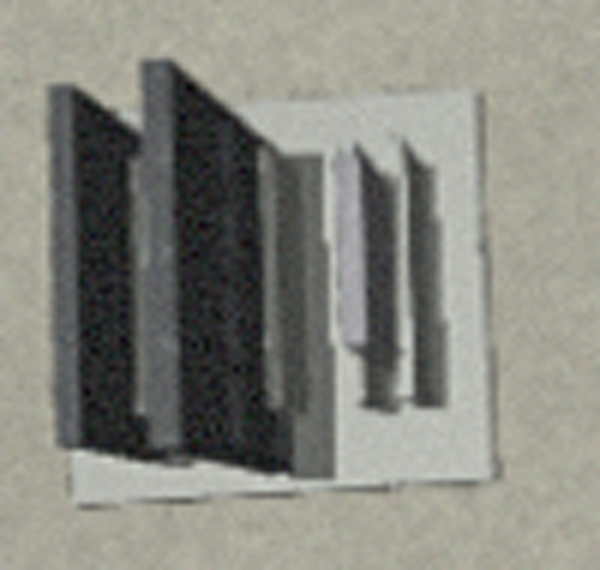

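View pics/s_stand.png

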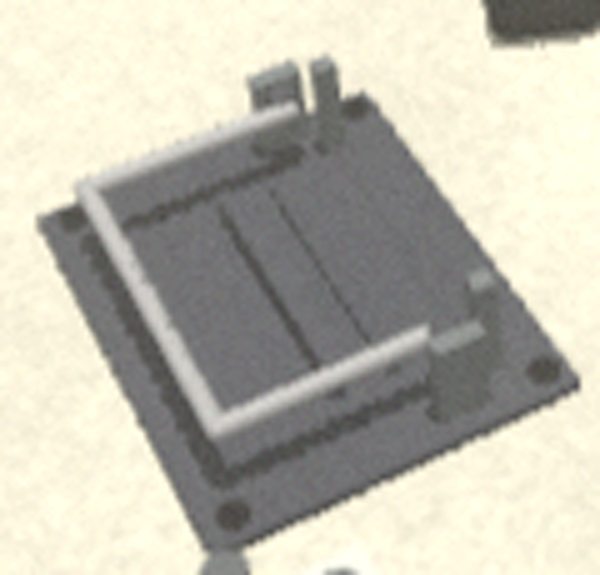

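View pics/s_rack.png

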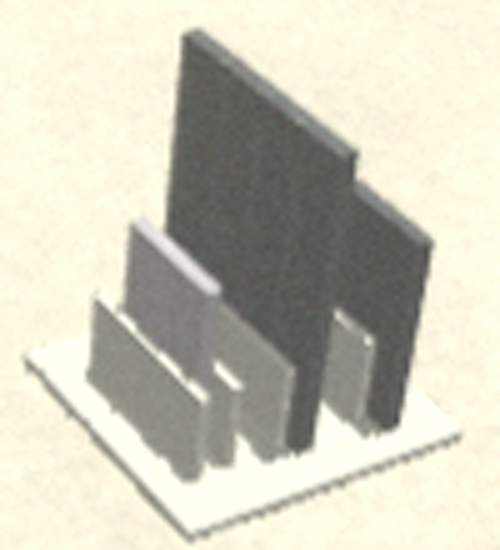

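```bash
cat > h.py <<'E'
import numpy as np,cv2
from scipy.optimize import least_squares
from bench import *
def proj(n,X,m=None):
    m=m or camera_model(n);X=np.atleast_2d(X).astype(float)
    K=np.array([[m['fx'],0,m['cx']],[0,m['fy'],m['cy']],[0,0,1]])
    return cv2.projectPoints(X,cv2.Rodrigues(m['R'])[0],m['t'],K,m['distortion'])[0][:,0]
def w(p,pts):
    c,s=np.cos(p[2]),np.sin(p[2]);P=np.array(pts,float)
    return np.c_[p[0]+c*P[:,0]-s*P[:,1],p[1]+s*P[:,0]+c*P[:,1],P[:,2]]
def fit(obs,p0):
    # obs: list (cam, local xyz, pixel)
    ms={n:camera_model(n) for n in("top","scene")}
    def r(p):
        return np.concatenate([(proj(n,w(p,[l]),ms[n])[0]-px) for n,l,px in obs])
    s=least_squares(r,p0,loss='soft_l1');return s.x,r(s.x).reshape(-1,2)
E
python3 - <<'E'
from h import *
c=lambda u,v,ox,oy,k:np.array([(u+.5)/k-.5+ox,(v+.5)/k-.5+oy])
T=lambda u,v:c(u,v,305,130,5); S=lambda u,v:c(u,v,140,230,5)
ob=[("top",(.11,.085,.008),T(60,95)),("top",(.11,-.085,.008),T(392,50)),("top",(-.11,-.085,.008),T(470,483)),("top",(-.11,.085,.008),T(130,533)),
("scene",(-.11,-.085,.008),S(38,218)),("scene",(-.11,.085,.008),S(375,97)),("scene",(.11,.085,.008),S(580,382)),("scene",(.11,-.085,.008),S(210,548))]
bar=[("top",(.08,-.06,.04),T(382,95)),("top",(-.08,-.06,.04),T(440,422)),("scene",(-.08,-.06,.04),S(88,188)),("scene",(.08,-.06,.04),S(217,425))]
for o in(ob,bar,ob+bar):
    x,r=fit(o,[.55,-.2,.1]);print(x.round(4),np.degrees(x[2]).round(2));print(r.round(1).tolist())
T=lambda u,v:c(u,v,140,160,6); S=lambda u,v:c(u,v,300,150,5)
rk=[("top",(.08,-.085,.008),T(480,90)),("top",(-.08,-.085,.008),T(497,475)),("top",(-.08,.085,.008),T(75,500)),
("scene",(-.08,-.085,.008),S(25,355)),("scene",(.08,-.085,.008),S(190,533)),("scene",(.08,.085,.008),S(460,435))]
tr=[("top",(.065,.005,.188),T(143,62)),("top",(.065,-.005,.188),T(170,60)),("top",(-.065,-.005,.188),T(178,447)),("top",(-.065,.005,.188),T(148,455)),
("scene",(-.065,-.005,.188),S(183,37)),("scene",(.065,.005,.188),S(356,152)),("scene",(-.065,.005,.188),S(200,29))]
for o in(rk,tr,rk+tr):
    x,r=fit(o,[.5,.2,.05]);print(x.round(4),np.degrees(x[2]).round(2));print(r.round(1).tolist())
E
```

```text
[ 0.5932 -0.1873  0.1218] 6.98
[[-0.0, -1.2], [0.7, -0.6], [0.4, 0.1], [-0.4, -0.0], [0.2, -1.2], [-1.0, -2.2], [0.6, -0.8], [-0.0, 0.5]]
[ 0.5932 -0.1925  0.1239] 7.1
[[0.2, -0.2], [0.2, 0.0], [0.0, -0.5], [0.2, 0.0]]
[ 0.5934 -0.1889  0.1221] 7.0
[[0.6, -1.3], [1.3, -0.7], [1.0, -0.0], [0.3, -0.1], [-0.5, -0.9], [-1.6, -2.0], [0.0, -0.5], [-0.8, 0.9], [-1.2, -0.2], [-1.3, 0.0], [1.7, -0.9], [1.9, -0.5]]
[0.5473 0.2291 0.0433] 2.48
[[0.2, -1.5], [0.1, 0.2], [-0.1, -0.1], [-0.3, -0.7], [-0.5, -0.1], [1.1, -1.1]]
[0.5373 0.2301 0.0372] 2.13
[[-0.1, -0.2], [0.3, -0.2], [0.1, 0.3], [0.1, -0.8], [-0.0, -1.6], [0.1, -0.6], [-0.0, -0.9]]
[0.541  0.2298 0.0514] 2.95
[[-0.4, 0.8], [0.1, 2.6], [-0.1, 2.9], [-1.2, -1.9], [-1.2, -1.8], [-0.1, -2.9], [-0.4, -1.9], [0.0, -1.9], [0.8, -1.6], [0.7, -2.6], [0.4, -0.9], [1.3, 0.1], [0.3, -0.2]]
```

Request:
move_arm:
  deltas: [0.087, 0.037, 0.031, 0, 0, 0, -1, 0.087, 0.037, 0.031, 0, 0, 0, -1, 0.087, 0.037, 0.031, 0, 0, 0, -1, 0.087, 0.037, 0.031, 0, 0, 0, -1, 0.087, 0.037, 0.031, 0, 0, 0, -1, 0.087, 0.037, 0.031, 0, 0, 0, -1, 0.087, 0.037, 0.031, 0, 0, 0, -0.5, 0.087, 0.037, 0.031, 0, 0, 0, 0, 0.087, 0.037, 0.031, 0, 0, 0, 0, 0.087, 0.037, 0.031, 0, 0, 0, 0, 0.087, 0.037, 0.031, 0, 0, 0, 0, 0.087, 0.03, 0.025, 0, 0, 0, 0]

```text
clock: 1.35
ee_pos: [0.5913, -0.2631, 0.2223]
eef_rot: [0.998, 0.062, 0.0, -0.0]
contact_force: [0.4, -0.1, -0.3]
width: 0.998
```

```bash
python3 - <<'E'
from h import *
o=observe();print(o['clock'],o['ee_pos'],o['eef_rot'],o['joint_vel'].round(2))
m=camera_model("wrist");im=capture("wrist");cv2.imwrite("pics/w1.png",im[:,:,::-1])
import pickle;pickle.dump(m,open("w1.pkl","wb"));print(m['R'].tolist(),m['t'])
E
```

```text
1.35 [ 0.59125601 -0.26313962  0.22227948] [ 9.98046133e-01  6.24796498e-02  5.68126085e-05 -4.53830363e-04] [-0.47  0.34 -0.12 -0.43  0.14  0.12 -0.59]
[[0.12366058251860275, -0.9923225804151402, -0.001989152934766044], [-0.9526111298924472, -0.11927278340379494, 0.2798321610254037], [-0.277921023919019, -0.032709318815124476, -0.9600468764213838]] [-0.33350896  0.49764401  0.54687336]
```

View pics/w1.png

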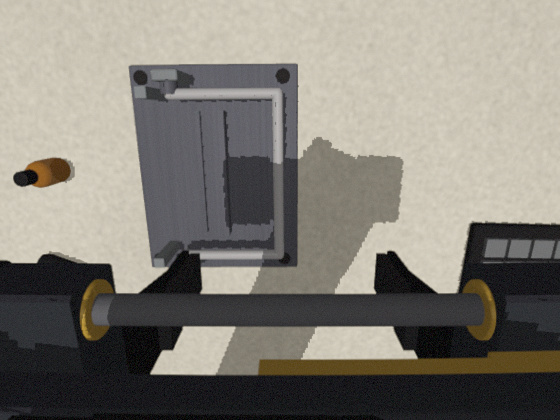

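```bash
python3 - <<'E'
from h import *
import pickle
m=pickle.load(open("w1.pkl","rb"))
im=cv2.imread("pics/w1.png")
a=cv2.resize(im[50:285,110:320],None,fx=2.5,fy=2.5,interpolation=cv2.INTER_CUBIC);cv2.imwrite("pics/w1c.png",cv2.convertScaleAbs(a,alpha=1.3))
def f(o,p0):
    L=np.array([a for a,b in o],float);P=np.array([b for a,b in o],float)
    r=lambda p:(proj("wrist",w(p,L),m)-P).ravel()
    s=least_squares(r,p0);print(s.x.round(4),r(s.x).reshape(-1,2).round(1).tolist())
pl=[((.11,.085,.008),(130,66)),((.11,-.085,.008),(297,64)),((-.11,-.085,.008),(297,265)),((-.11,.085,.008),(152,266))]
br=[((.08,-.06,.04),(279,93)),((-.08,-.06,.04),(279,258))]
f(pl,[.59,-.19,.12]);f(br,[.59,-.19,.12])
E
```

```text
[ 0.5944 -0.1877  0.1282] [[-1.9, -1.2], [1.4, -1.1], [0.6, 2.1], [-0.2, 1.3]]
[ 0.594  -0.1931  0.1176] [[-0.0, 2.1], [0.0, -2.7]]
```

View pics/w1c.png

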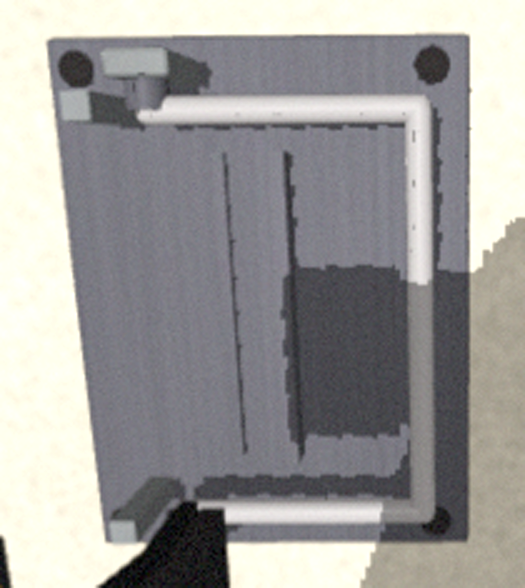

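```bash
python3 - <<'E'
from h import *
import pickle
m=pickle.load(open("w1.pkl","rb"))
for p in([.594,-.1877,.124],[.594,-.193,.124]):
    for l in([(.065,0,.022),(-.065,0,.022)],[(.065,0,.008),(-.065,0,.008)],[(.065,.02,.013),(-.065,.02,.013)],[(.065,.02,.008),(-.065,.02,.008)],[(.08,.04,.04),(-.08,.04,.04)],[(.08,-.06,.04),(-.08,-.06,.04)]):
        print(l[0][1:],((proj("wrist",w(p,l),m)-[110,50])*2.5).round(0).tolist())
E
```

```text
(0, 0.022) [[257.0, 152.0], [274.0, 463.0]]
(0, 0.008) [[264.0, 152.0], [280.0, 452.0]]
(0.02, 0.013) [[212.0, 152.0], [233.0, 456.0]]
(0.02, 0.008) [[215.0, 152.0], [236.0, 452.0]]
(0.04, 0.04) [[138.0, 111.0], [174.0, 511.0]]
(-0.06, 0.04) [[406.0, 110.0], [411.0, 511.0]]
(0, 0.022) [[270.0, 154.0], [286.0, 464.0]]
(0, 0.008) [[277.0, 154.0], [292.0, 454.0]]
(0.02, 0.013) [[225.0, 154.0], [245.0, 457.0]]
(0.02, 0.008) [[228.0, 154.0], [247.0, 454.0]]
(0.04, 0.04) [[152.0, 113.0], [186.0, 512.0]]
(-0.06, 0.04) [[421.0, 112.0], [423.0, 512.0]]
```

Request:
move_arm:
  deltas: [0.06, 0.011, 0.012, -0.02, 0, 0, 0, 0.06, 0, 0, -0.04, 0, 0, 0, 0.06, 0, 0, -0.04, 0, 0, 0, 0.06, 0, 0, -0.04, 0, 0, 0, 0.06, 0, 0, -0.035, 0, 0, 0, 0.06, 0, 0, -0.019, 0, 0, 0, 0.06, 0, 0, 0, 0, 0, 0, 0.06, 0, 0, 0, 0, 0, 0]
  force: 10

```text
clock: 2.2
ee_pos: [0.6005, -0.254, 0.0289]
eef_rot: [0.998, 0.062, -0.0, -0.0]
contact_force: [0.0, -0.7, 1.1]
width: 0.693
```

```bash
python3 - <<'E'
from h import *
o=observe();print(o['clock'],o['ee_pos'],o['eef_rot'],o['width'])
cv2.imwrite("pics/w2.png",capture("wrist")[:,:,::-1])
E
```

```text
2.2 [ 0.60048689 -0.25400688  0.0289076 ] [ 9.98104503e-01  6.15417330e-02 -7.57738144e-05 -1.06060784e-04] 0.6933313945098022
```

View pics/w2.png

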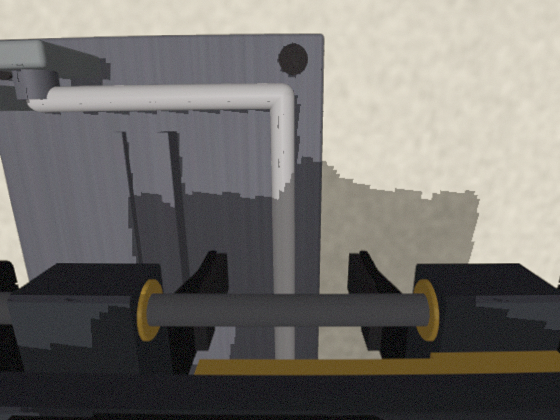

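Request:
move_arm:
  deltas: [0, 0, 0, 0, 0, 0, 0, 0, 0, 0, 0, 0, 0, 0, 0, 0, 0, 0, 0, 0, 0, 0, 0, 0, 0, 0, 0, 0, 0, 0, 0, 0, 0, 0, 0]
  force: 12

```text
clock: 2.75
ee_pos: [0.6005, -0.2539, 0.0287]
eef_rot: [0.998, 0.062, 0.0, 0.0]
contact_force: [-0.4, -0.2, -0.0]
width: 0.318
```

Request:
move_arm:
  deltas: [0, 0, 0, 0, 0, 0, 0, 0, 0, 0, 0, 0, 0, 0, 0, 0, 0, 0, 0, 0, 0, 0, 0, 0, 0, 0, 0, 0, 0, 0, 0, 0, 0, 0, 0]

```text
clock: 3.25
ee_pos: [0.6003, -0.2523, 0.0284]
eef_rot: [0.998, 0.062, -0.0, -0.001]
contact_force: [-2.3, 4.3, 3.4]
width: 0.109
```

```bash
python3 - <<'E'
from h import *
o=observe();print(o['clock'],o['ee_pos'],o['width']*87,o['contact_force'])
yaw=0.123;u=np.array([-np.sin(yaw),np.cos(yaw)])
q=np.concatenate([np.linspace(0,1.89,20)])
y=-100*np.cos(q);z=100*np.sin(q)
for a,b in zip(np.diff(y),np.diff(z)): print(f"0, {u[0]*a/1000:.4f}, {u[1]*a/1000:.4f}, {b/1000:.4f}, 0, 0, 0")
E
```

```text
3.25 [ 0.60029238 -0.25229377  0.02840182] 9.50751841484512 [-2.34475085  4.3044242   3.39988089]
0, -0.0001, 0.0005, 0.0099, 0, 0, 0
0, -0.0002, 0.0015, 0.0098, 0, 0, 0
0, -0.0003, 0.0024, 0.0096, 0, 0, 0
0, -0.0004, 0.0034, 0.0093, 0, 0, 0
0, -0.0005, 0.0043, 0.0090, 0, 0, 0
0, -0.0006, 0.0051, 0.0085, 0, 0, 0
0, -0.0007, 0.0059, 0.0079, 0, 0, 0
0, -0.0008, 0.0067, 0.0073, 0, 0, 0
0, -0.0009, 0.0074, 0.0066, 0, 0, 0
0, -0.0010, 0.0080, 0.0058, 0, 0, 0
0, -0.0011, 0.0085, 0.0050, 0, 0, 0
0, -0.0011, 0.0090, 0.0041, 0, 0, 0
0, -0.0012, 0.0093, 0.0032, 0, 0, 0
0, -0.0012, 0.0096, 0.0022, 0, 0, 0
0, -0.0012, 0.0098, 0.0013, 0, 0, 0
0, -0.0012, 0.0099, 0.0003, 0, 0, 0
0, -0.0012, 0.0098, -0.0007, 0, 0, 0
0, -0.0012, 0.0097, -0.0017, 0, 0, 0
0, -0.0012, 0.0095, -0.0026, 0, 0, 0
```

Request:
move_arm:
  deltas: [0, 0, 0.0005, 0.01, 0, 0, 0, 0, 0, 0.0015, 0.01, 0, 0, 0, 0, 0, 0.0025, 0.0095, 0, 0, 0, 0, -0.0005, 0.0035, 0.0093, 0, 0, 0, 0, -0.0005, 0.0043, 0.009, 0, 0, 0, 0, -0.0006, 0.0051, 0.0085, 0, 0, 0, 0, -0.0007, 0.0059, 0.0079, 0, 0, 0, 0, -0.0008, 0.0067, 0.0073, 0, 0, 0, 0, -0.001, 0.0074, 0.0066, 0, 0, 0, 0, -0.001, 0.008, 0.0058, 0, 0, 0]

```text
clock: 4.25
ee_pos: [0.5946, -0.2081, 0.1125]
eef_rot: [0.998, 0.061, -0.001, -0.0]
contact_force: [-3.5, 3.4, -7.8]
width: 0.109
```

Request:
move_arm:
  deltas: [0, -0.001, 0.0085, 0.005, 0, 0, 0, 0, -0.001, 0.009, 0.004, 0, 0, 0, 0, -0.001, 0.0093, 0.0032, 0, 0, 0, 0, -0.0012, 0.0096, 0.0022, 0, 0, 0, 0, -0.0012, 0.0098, 0.0013, 0, 0, 0, 0, -0.0012, 0.0099, 0.0003, 0, 0, 0, 0, -0.0012, 0.0098, -0.0007, 0, 0, 0, 0, -0.0012, 0.0097, -0.0017, 0, 0, 0, 0, -0.0012, 0.0095, -0.0026, 0, 0, 0, 0, 0, 0, 0, 0, 0, 0]

```text
clock: 5.25
ee_pos: [0.5853, -0.1212, 0.1235]
eef_rot: [0.998, 0.063, 0.0, -0.0]
contact_force: [-4.9, 1.1, 5.0]
width: 0.109
```

```bash
python3 - <<'E'
from h import *
o=observe();print(o['clock'],o['ee_pos'],o['width']*87,o['contact_force'])
a=capture("scene")[:,:,::-1];cv2.imwrite("pics/s3.png",cv2.resize(a[190:350,100:310],None,fx=3.5,fy=3.5))
E
```

```text
5.25 [ 0.58529467 -0.12121333  0.1235182 ] 9.479916748044024 [-4.87648774  1.14459863  4.98939075]
```

View pics/s3.png

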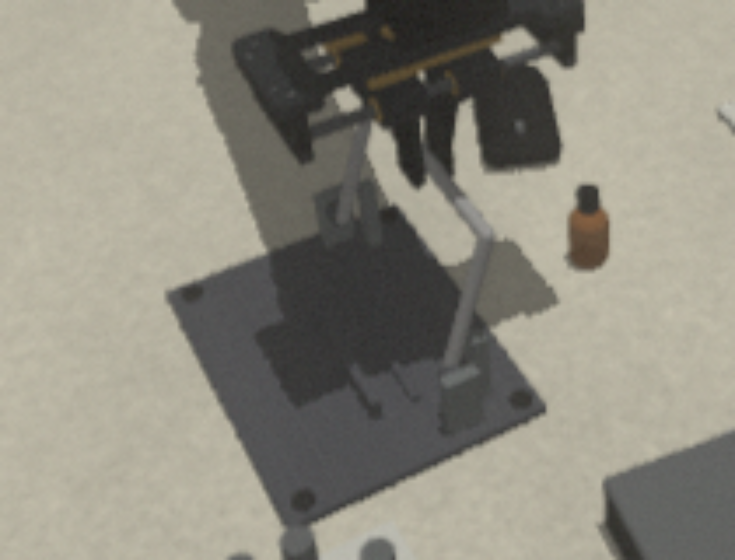

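Request:
move_arm:
  deltas: [0.06, 0, 0, 0, 0, 0, 0, 0.06, 0, 0, 0, 0, 0, 0, 0.06, 0, 0, 0, 0, 0, 0, 0.06, 0, 0, 0, 0, 0, 0, 0.06, 0, 0, 0.02, 0, 0, 0, 0.06, 0, 0, 0.03, 0, 0, 0, 0.06, 0, 0, 0.04, 0, 0, 0, 0.06, 0, 0, 0.04, 0, 0, 0, 0.06, 0, 0, 0.04, 0, 0, 0]

```text
clock: 6.2
ee_pos: [0.5851, -0.1235, 0.2951]
eef_rot: [0.998, 0.062, 0.0, 0.0]
contact_force: [1.0, -0.9, -0.1]
width: 0.682
```

```bash
python3 - <<'E'
from h import *
o=observe();print(o['clock'],o['ee_pos'],o['eef_rot'],o['width']*87,o['contact_force'],o['qpos'].round(2))
a=capture("scene")[:,:,::-1];cv2.imwrite("pics/s4.png",cv2.resize(a[150:350,100:400],None,fx=2.6,fy=2.6))
m=camera_model("wrist");cv2.imwrite("pics/w4.png",capture("wrist")[:,:,::-1])
p=[.594,-.193,.123]
for q in(1.85,1.92):
  y,z=.04-.1*np.cos(q),.04+.1*np.sin(q)
  print(proj("scene",w(p,[(-.08,y,z),(.08,y,z)])).round(1).tolist(),proj("wrist",w(p,[(-.08,y,z),(.08,y,z)]),m).round(1).tolist())
E
```

```text
6.2 [ 0.58507283 -0.12349522  0.29512752] [9.98105953e-01 6.15179758e-02 2.09272234e-04 2.76730214e-05] 59.36909469203042 [ 0.99735652 -0.86046707 -0.12585049] [ 0.41  0.22 -0.33  1.47  0.07  1.46 -1.37]
[[204.4, 215.5], [236.7, 257.1]] [[289.6, 274.7], [289.7, 111.0]]
[[207.2, 215.3], [239.8, 256.7]] [[283.1, 273.8], [282.3, 111.0]]
```

View pics/s4.png

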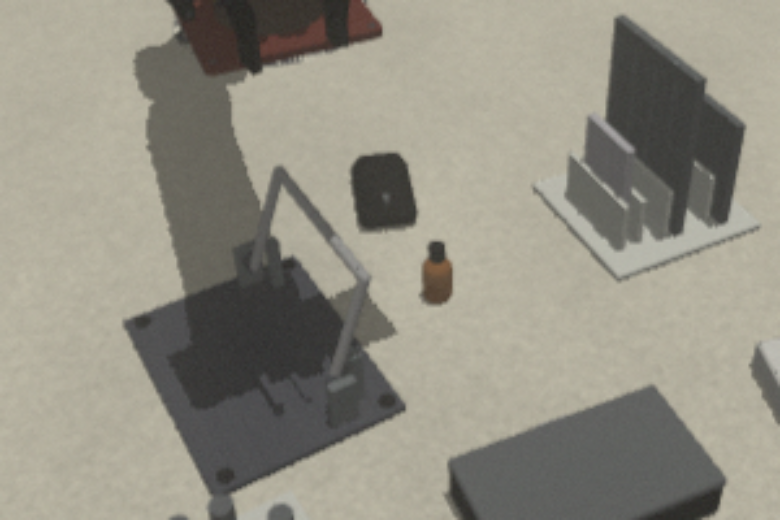

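View pics/w4.png

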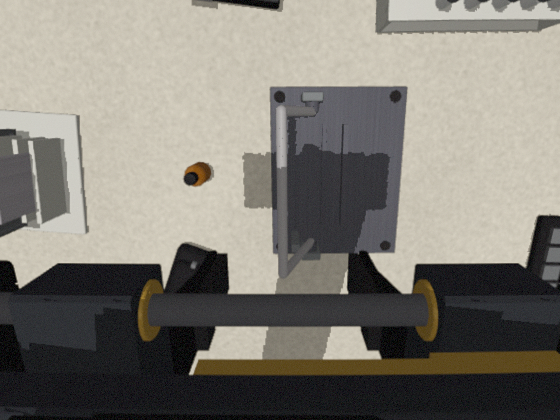

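Request:
move_arm:
  deltas: [0.06, -0.009, 0.04, 0.005, 0, 0, -0.5, 0.06, -0.009, 0.04, 0.005, 0, 0, -0.5, 0.06, -0.009, 0.04, 0.005, 0, 0, -0.5, 0.06, -0.009, 0.04, 0.005, 0, 0, -0.5, 0.06, -0.009, 0.04, 0.005, 0, 0, -0.5, 0.06, -0.009, 0.04, 0.005, 0, 0, -0.5, 0.06, -0.009, 0.04, 0.005, 0, 0, -0.5, 0.06, -0.009, 0.04, 0.005, 0, 0, -0.5, 0.06, -0.009, 0.034, 0, 0, 0, -0.5, 0.06, 0, 0, 0, 0, 0, 0, 0.06, 0, 0, 0, 0, 0, 0]

```text
clock: 7.4
ee_pos: [0.504, 0.2312, 0.3331]
eef_rot: [1.0, 0.023, -0.0, 0.0]
contact_force: [-0.9, -0.5, -0.1]
width: 0.689
```

```bash
python3 - <<'E'
from h import *
import pickle
o=observe();print(o['clock'],o['ee_pos'],o['eef_rot'],o['width']*87,o['contact_force'],o['qpos'].round(2))
m=camera_model("wrist");cv2.imwrite("pics/w5.png",capture("wrist")[:,:,::-1]);pickle.dump(m,open("w5.pkl","wb"))
p=[.5373,.2301,.0372]
print(proj("wrist",w(p,[(.065,.005,.188),(.065,-.005,.188),(-.065,-.005,.188),(-.065,.005,.188)]),m).round(1).tolist())
E
```

```text
7.4 [0.50396581 0.23116513 0.33306286] [ 9.99728246e-01  2.33113692e-02 -1.02460475e-04  6.32796672e-05] 59.909113019365684 [-0.94468423 -0.47768732 -0.09940026] [ 0.01  0.15 -0.59  1.49  0.08  1.53 -2.1 ]
[[285.7, 83.7], [297.9, 83.8], [295.6, 233.6], [284.8, 233.5]]
```

View pics/w5.png

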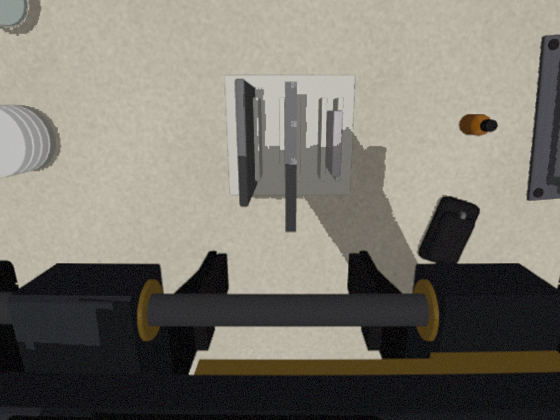

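Request:
move_arm:
  deltas: [0.04, 0.017, -0.0005, 0, 0, 0, -0.4, 0.04, 0.017, -0.0005, -0.01, 0, 0, 0, 0.04, 0, 0, -0.04, 0, 0, 0, 0.04, 0, 0, -0.04, 0, 0, 0, 0.04, 0, 0, -0.04, 0, 0, 0, 0.04, 0, 0, -0.025, 0, 0, 0, 0.04, 0, 0, -0.016, 0, 0, 0, 0.04, 0, 0, 0, 0, 0, 0]
  force: 25

```text
clock: 8.25
ee_pos: [0.5377, 0.2278, 0.1604]
eef_rot: [1.0, 0.018, -0.002, 0.001]
contact_force: [0.2, -0.1, 0.1]
width: 0.462
```

```bash
python3 - <<'E'
from h import *
o=observe();print(o['clock'],o['ee_pos'],o['width']*87,o['contact_force'])
cv2.imwrite("pics/w6.png",capture("wrist")[:,:,::-1])
a=capture("scene")[:,:,::-1];cv2.imwrite("pics/s6.png",cv2.resize(a[100:270,270:470],None,fx=3.5,fy=3.5))
E
```

```text
8.25 [0.53772922 0.22780252 0.16037875] 40.21993615673585 [ 0.23333162 -0.13752032  0.06333931]
```

View pics/w6.png

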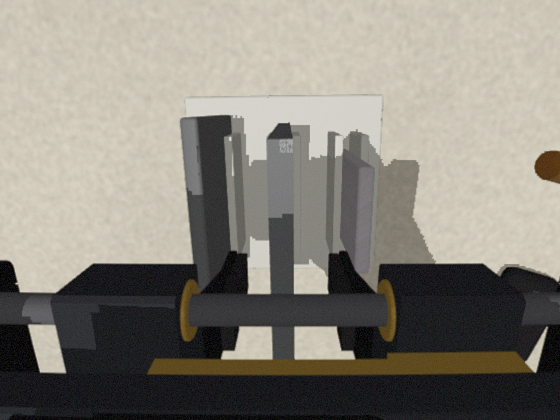

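View pics/s6.png

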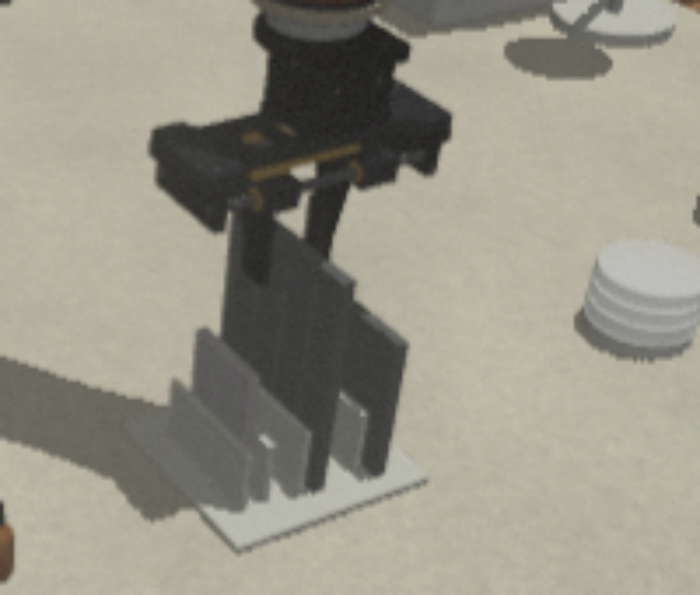

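Request:
move_arm:
  deltas: [0, 0, 0.0022, 0, 0, 0, 0, 0, 0, 0, 0, 0, 0, 0, 0, 0, 0, 0, 0, 0, 0, 0, 0, 0, 0, 0, 0, 0, 0, 0, 0, 0, 0, 0, 0, 0, 0, 0, 0, 0, 0, 0, 0, 0, 0, 0, 0, 0, 0]
  force: 25

```text
clock: 9.05
ee_pos: [0.5383, 0.2317, 0.1627]
eef_rot: [1.0, 0.019, 0.0, 0.0]
contact_force: [-1.1, -1.1, 4.0]
width: 0.114
```

```bash
python3 - <<'E'
from h import *
o=observe();print(o['clock'],o['ee_pos'],o['eef_rot'],o['width']*87,o['contact_force'],o['torque'])
E
```

```text
9.05 [0.53829992 0.2316903  0.16270256] [9.99822604e-01 1.88340949e-02 1.61717340e-04 1.04737262e-04] 9.909201680062983 [-1.05575322 -1.09868569  3.97617613] [-0.45231527  0.09932216  0.05026616]
```

Request:
move_arm:
  deltas: [0, 0, 0, 0.01, 0, 0, 0, 0, 0, 0, 0.015, 0, 0, 0, 0, 0, 0, 0.02, 0, 0, 0, 0, 0, 0, 0.02, 0, 0, 0, 0, 0, 0, 0.02, 0, 0, 0, 0, 0, 0, 0.02, 0, 0, 0, 0, 0, 0, 0.025, 0, 0, 0, 0, 0, 0, 0.025, 0, 0, 0, 0, 0, 0, 0.025, 0, 0, 0, 0, 0, 0, 0, 0, 0, 0]

```text
clock: 10.05
ee_pos: [0.539, 0.2329, 0.3471]
eef_rot: [1.0, 0.019, 0.003, -0.001]
contact_force: [-0.4, 0.8, -3.0]
width: 0.113
```

```bash
python3 - <<'E'
from h import *
o=observe();print(o['clock'],o['ee_pos'],o['eef_rot'],o['width']*87,o['contact_force'],o['torque'],o['qpos'].round(2))
a=capture("scene")[:,:,::-1];cv2.imwrite("pics/s7.png",cv2.resize(a[60:270,150:450],None,fx=2.6,fy=2.6))
E
```

```text
10.05 [0.53900329 0.23294169 0.34713145] [ 0.9998127   0.01908984  0.00289952 -0.00131992] 9.872335107750676 [-0.40240943  0.84363029 -3.01695747] [0.03855189 0.05398544 0.04627721] [-0.    0.21 -0.58  1.4   0.12  1.56 -2.11]
```

View pics/s7.png

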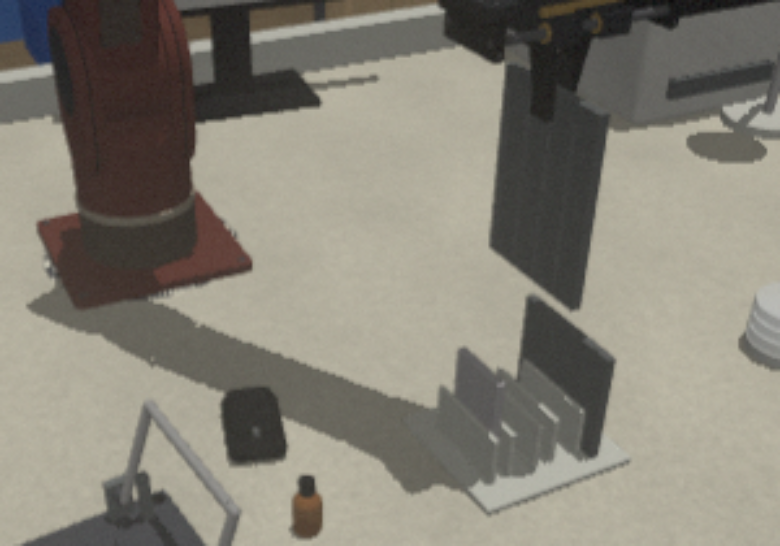

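Request:
move_arm:
  deltas: [0, 0.003, -0.02, 0, 0, 0, 0.5, 0, 0.005, -0.038, 0, 0, 0, 0.5, 0, 0.005, -0.038, 0, 0, 0, 0.5, 0, 0.005, -0.038, 0, 0, 0, 0.5, 0, 0.005, -0.038, 0, 0, 0, 0.5, 0, 0.005, -0.038, 0, 0, 0, 0.5, 0, 0.005, -0.038, 0, 0, 0, 0.5, 0, 0.005, -0.038, 0, 0, 0, 0.5, 0, 0.005, -0.038, 0, 0, 0, 0.5, 0, 0.003, -0.025, 0, 0, 0, 0.4, 0, 0.001, -0.013, 0, 0, 0, 0, 0, 0, 0, 0, 0, 0, 0]

```text
clock: 11.3
ee_pos: [0.5847, -0.1318, 0.3413]
eef_rot: [0.998, 0.06, -0.001, -0.0]
contact_force: [-0.4, 0.9, -2.9]
width: 0.108
```

```bash
python3 - <<'E'
from h import *
o=observe();print(o['clock'],o['ee_pos'],o['eef_rot'],o['width']*87,o['contact_force'],o['torque'],o['qpos'].round(2))
E
```

```text
11.3 [ 0.58469506 -0.1318157   0.34134435] [ 9.98190432e-01  6.01256342e-02 -8.65384354e-04 -1.44964492e-04] 9.371682747755857 [-0.43012727  0.92956981 -2.90814384] [ 0.02622735  0.00657608 -0.01430281] [ 0.43  0.22 -0.35  1.38  0.07  1.56 -1.36]
```

Request:
move_arm:
  deltas: [0, 0, 0, 0, -3.4, -0.4, 0, 0, 0, 0, 0, -3.4, -0.4, 0, 0, 0, 0, 0, -3.4, -0.4, 0, 0, 0, 0, 0, -3.4, -0.4, 0, 0, 0, 0, 0, -3.4, -0.45, 0, 0, 0, 0, 0, -3.4, -0.45, 0, 0, 0, 0, 0, 0, 0, 0, 0, 0, 0, 0, 0, 0, 0]

```text
clock: 12.1
ee_pos: [0.5851, -0.1281, 0.3423]
eef_rot: [0.982, 0.062, 0.011, 0.177]
contact_force: [0.6, -0.9, -2.3]
width: 0.109
```

```bash
cat > st.py <<'E'
from h import *
from scipy.spatial.transform import Rotation as Ro
def st(p=(.594,-.193,.1225),L=.1547):
    o=observe();R=Ro.from_quat(o['eef_rot']).as_matrix();print('t',o['clock'],'tcp',o['ee_pos'].round(4),'w',round(o['width']*87,2),'F',o['contact_force'].round(1),'q',o['qpos'].round(2))
    c,s=np.cos(p[2]),np.sin(p[2]);A=np.array([[c,s,0],[-s,c,0],[0,0,1]])
    O=A@(o['ee_pos']+R[:,2]*L-[p[0],p[1],0]);z=A@-R[:,2];x=A@R[:,0]
    print('foot in stand',O.round(4),'tray z',z.round(3),'tilt',np.arctan2(z[1],z[2]).round(3),'tray x',x.round(3))
E
python3 - <<'E'
from st import *
st()
m=camera_model("wrist");cv2.imwrite("pics/w8.png",capture("wrist")[:,:,::-1])
a=capture("scene")[:,:,::-1];cv2.imwrite("pics/s8.png",cv2.resize(a[50:350,80:380],None,fx=2,fy=2))
E
```

```text
t 12.1 tcp [ 0.5851 -0.1281  0.3423] w 9.48 F [ 0.6 -0.9 -2.3] q [ 0.26  0.16 -0.39  1.49  0.42  1.5  -1.6 ]
foot in stand [-0.0008  0.0115  0.1973] tray z [-0.001  0.349  0.937] tilt 0.357 tray x [ 1.     0.003 -0.   ]
```

View pics/w8.png

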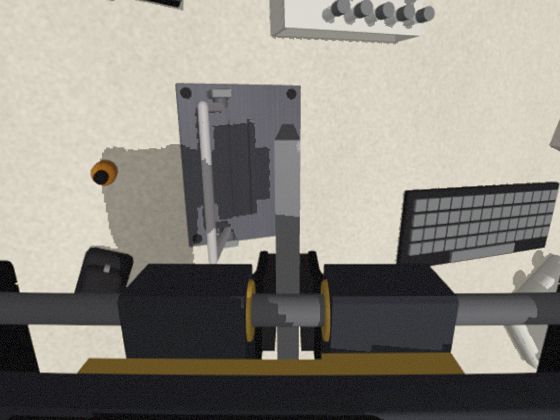

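View pics/s8.png

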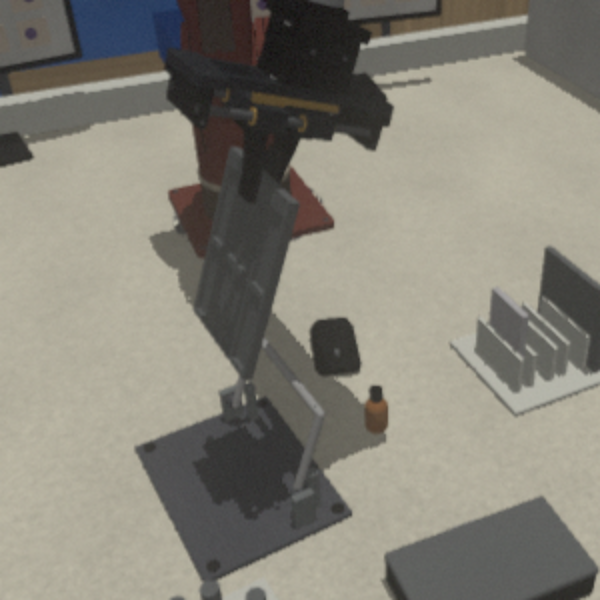

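Request:
move_arm:
  deltas: [0, 0, -0.001, -0.02, 0, 0, 0, 0, 0, 0, -0.03, 0, 0, 0, 0, 0, 0, -0.03, 0, 0, 0, 0, 0, 0, -0.03, 0, 0, 0, 0, 0, 0, -0.03, 0, 0, 0, 0, 0, 0, -0.02, 0, 0, 0, 0, 0, 0, -0.01, 0, 0, 0, 0, 0, 0, 0, 0, 0, 0, 0, 0, 0, 0, 0, 0, 0]

```text
clock: 13.1
ee_pos: [0.5858, -0.1314, 0.1736]
eef_rot: [0.982, 0.06, 0.011, 0.178]
contact_force: [0.3, -0.3, -2.3]
width: 0.113
```

```bash
python3 - <<'E'
from st import *
st()
a=capture("scene")[:,:,::-1];cv2.imwrite("pics/s9.png",cv2.resize(a[150:350,120:320],None,fx=3,fy=3,interpolation=cv2.INTER_CUBIC))
b=capture("top")[:,:,::-1];cv2.imwrite("pics/t9.png",cv2.resize(b[120:260,280:440],None,fx=4,fy=4))
E
```

```text
t 13.1 tcp [ 0.5858 -0.1314  0.1736] w 9.87 F [ 0.3 -0.3 -2.3] q [ 0.26  0.25 -0.39  1.74  0.48  1.21 -1.75]
foot in stand [-0.0005  0.0079  0.0287] tray z [-0.001  0.351  0.936] tilt 0.359 tray x [ 1.    -0.     0.001]
```

View pics/s9.png

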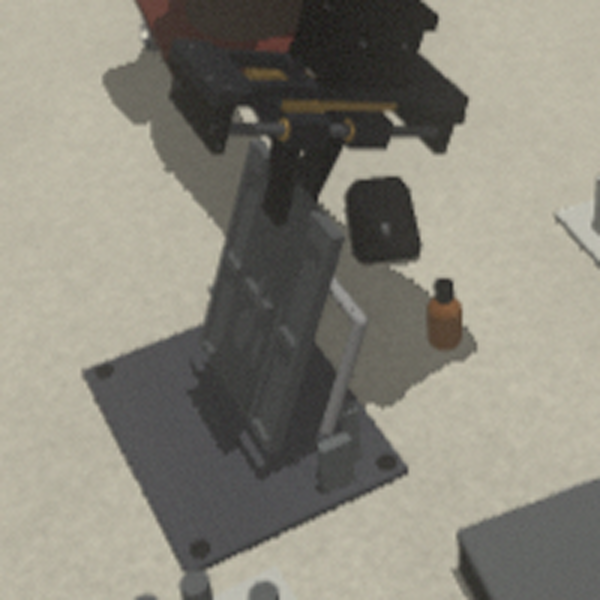

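View pics/t9.png

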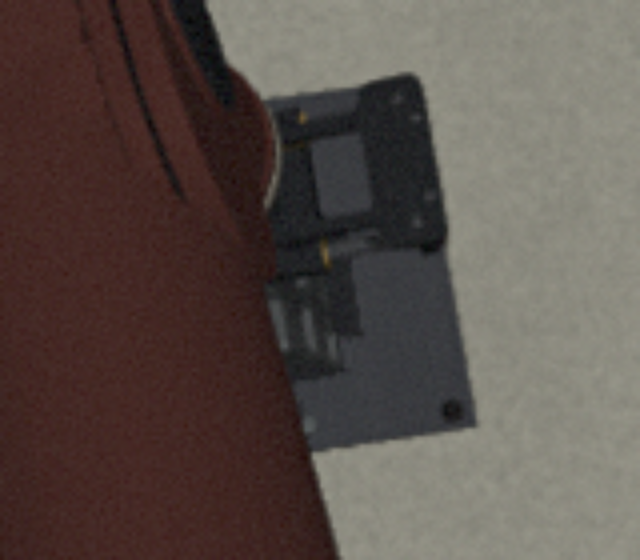

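Request:
move_arm:
  deltas: [0, 0, 0.001, -0.006, 0, 0, 0, 0, 0, 0, -0.006, 0, 0, 0, 0, 0, 0, 0, 0, 0, 0]

```text
clock: 13.5
ee_pos: [0.5846, -0.1301, 0.1594]
eef_rot: [0.982, 0.061, 0.01, 0.178]
contact_force: [0.2, -0.4, -3.0]
width: 0.115
```

```bash
python3 - <<'E'
from st import *
st()
E
```

```text
t 13.5 tcp [ 0.5846 -0.1301  0.1594] w 9.97 F [ 0.2 -0.4 -3. ] q [ 0.25  0.26 -0.38  1.76  0.49  1.19 -1.76]
foot in stand [-0.0019  0.0094  0.0145] tray z [0.002 0.351 0.936] tilt 0.358 tray x [ 1.     0.001 -0.002]
```

Request:
move_arm:
  deltas: [0, 0, 0, -0.002, 0, 0, 0, 0, 0, 0, -0.002, 0, 0, 0, 0, 0, 0, 0, 0, 0, 0]

```text
clock: 13.8
ee_pos: [0.5851, -0.1301, 0.1562]
eef_rot: [0.982, 0.061, 0.011, 0.178]
contact_force: [-0.3, 0.3, -2.7]
width: 0.113
```

```bash
python3 - <<'E'
from st import *
st()
E
```

```text
t 13.8 tcp [ 0.5851 -0.1301  0.1562] w 9.87 F [-0.3  0.3 -2.7] q [ 0.25  0.26 -0.38  1.76  0.5   1.18 -1.77]
foot in stand [-0.0013  0.0092  0.0113] tray z [0.001 0.351 0.936] tilt 0.359 tray x [ 1.     0.001 -0.001]
```

Request:
move_arm:
  deltas: [0, 0, 0, -0.001, 0, 0, 0, 0, 0, 0, -0.001, 0, 0, 0, 0, 0, 0, 0, 0, 0, 0]

```text
clock: 14.1
ee_pos: [0.5852, -0.1301, 0.1546]
eef_rot: [0.982, 0.061, 0.011, 0.178]
contact_force: [-0.6, 0.1, -2.7]
width: 0.111
```

```bash
python3 - <<'E'
from st import *
st()
E
```

```text
t 14.1 tcp [ 0.5852 -0.1301  0.1546] w 9.69 F [-0.6  0.1 -2.7] q [ 0.25  0.26 -0.38  1.76  0.5   1.18 -1.77]
foot in stand [-0.001   0.0092  0.0097] tray z [0.    0.351 0.936] tilt 0.359 tray x [ 1.     0.001 -0.   ]
```

Request:
move_arm:
  deltas: [0, 0, 0, -0.001, 0, 0, 0, 0, 0, 0, -0.001, 0, 0, 0, 0, 0, 0, 0, 0, 0, 0]

```text
clock: 14.4
ee_pos: [0.5858, -0.1297, 0.1543]
eef_rot: [0.982, 0.061, 0.012, 0.178]
contact_force: [-4.8, 3.6, 11.2]
width: 0.107
```

```bash
python3 - <<'E'
from st import *
st()
E
```

```text
t 14.4 tcp [ 0.5858 -0.1297  0.1543] w 9.34 F [-4.8  3.6 11.2] q [ 0.25  0.26 -0.38  1.76  0.5   1.18 -1.77]
foot in stand [-0.0002  0.0094  0.0095] tray z [-0.002  0.352  0.936] tilt 0.36 tray x [1.    0.001 0.001]
```

Request:
move_arm:
  deltas: [0, 0, 0, 0.0005, 0, 0, 0, 0, 0, 0.002, -0.0005, -0.8, -0.1, 0, 0, 0, 0.002, -0.0007, -0.8, -0.1, 0, 0, -0.0005, 0.002, -0.0008, -0.8, -0.1, 0, 0, 0, 0, 0, 0, 0, 0]

```text
clock: 14.9
ee_pos: [0.5852, -0.1232, 0.1515]
eef_rot: [0.978, 0.061, 0.013, 0.199]
contact_force: [-0.5, 1.3, 6.3]
width: 0.115
```

```bash
python3 - <<'E'
from st import *
st()
a=capture("scene")[:,:,::-1];cv2.imwrite("pics/s10.png",cv2.resize(a[150:350,120:320],None,fx=3,fy=3,interpolation=cv2.INTER_CUBIC))
E
```

```text
t 14.9 tcp [ 0.5852 -0.1232  0.1515] w 9.97 F [-0.5  1.3  6.3] q [ 0.22  0.27 -0.39  1.78  0.55  1.19 -1.83]
foot in stand [-0.      0.0097  0.0092] tray z [-0.001  0.392  0.92 ] tilt 0.402 tray x [1.    0.002 0.   ]
```

View pics/s10.png

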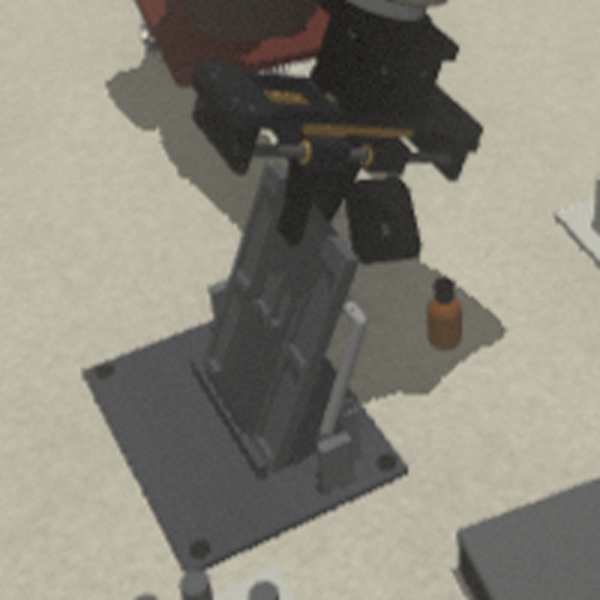

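Request:
move_arm:
  deltas: [0.035, 0, 0, 0, 0, 0, 0, 0.035, 0, 0, 0, 0, 0, 0, 0.035, 0, 0, 0, 0, 0, 0, 0.035, 0, 0, 0, 0, 0, 0, 0.035, 0, 0, 0, 0, 0, 0, 0.035, -0.0005, 0.004, 0.0095, 0, 0, 0, 0.035, -0.0007, 0.0058, 0.014, 0, 0, 0, 0.035, -0.001, 0.008, 0.018, 0, 0, 0]

```text
clock: 15.75
ee_pos: [0.5823, -0.1059, 0.1936]
eef_rot: [0.978, 0.06, 0.012, 0.199]
contact_force: [0.0, -0.2, 0.3]
width: 0.403
```

```bash
python3 - <<'E'
from st import *
st()
a=capture("scene")[:,:,::-1];cv2.imwrite("pics/s11.png",cv2.resize(a[150:350,120:320],None,fx=3,fy=3,interpolation=cv2.INTER_CUBIC))
E
```

```text
t 15.75 tcp [ 0.5823 -0.1059  0.1936] w 35.02 F [ 0.  -0.2  0.3] q [ 0.2   0.23 -0.4   1.73  0.52  1.27 -1.81]
foot in stand [-0.001   0.0275  0.0512] tray z [0.    0.39  0.921] tilt 0.401 tray x [ 1.     0.    -0.001]
```

View pics/s11.png

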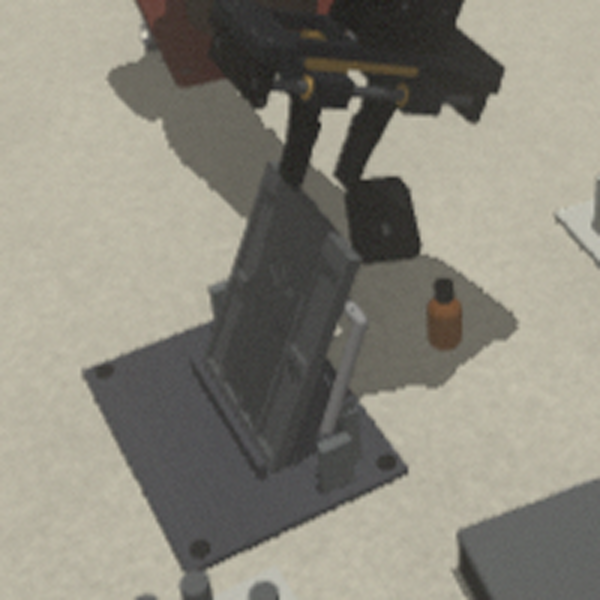

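Released and leaning. I'll retreat further and check the final pose.

Request:
move_arm:
  deltas: [0.035, -0.0015, 0.012, 0.028, 0, 0, 0, 0.035, -0.0015, 0.012, 0.028, 0, 0, 0, 0.035, -0.0015, 0.012, 0.028, 0, 0, 0, 0.035, -0.0015, 0.012, 0.028, 0, 0, 0, 0.035, -0.01, 0.03, 0.02, 0, 0, 0, 0.035, -0.01, 0.04, 0, 0, 0, 0, 0.035, -0.01, 0.04, 0, 0, 0, 0, 0.035, -0.01, 0.04, 0, 0, 0, 0, 0.035, 0, 0, 0, 0, 0, 0, 0.035, 0, 0, 0, 0, 0, 0]

```text
clock: 16.8
ee_pos: [0.5363, 0.0931, 0.3253]
eef_rot: [0.978, 0.062, 0.013, 0.199]
contact_force: [0.4, -1.1, -0.1]
width: 0.409
```

```bash
python3 - <<'E'
from st import *
st()
s=capture("scene")[:,:,::-1];t=capture("top")[:,:,::-1]
cv2.imwrite("pics/s12.png",cv2.resize(s[150:350,120:320],None,fx=3,fy=3,interpolation=cv2.INTER_CUBIC))
cv2.imwrite("pics/t12.png",cv2.resize(t[110:270,130:440],None,fx=2.5,fy=2.5,interpolation=cv2.INTER_CUBIC))
p=[.594,-.193,.1225]
for th in(.38,.41,.44):
    for yo in (.005,.010):
        O=np.array([0,yo,.008+.005*np.sin(th)]);z=np.array([0,np.sin(th),np.cos(th)]);y=np.array([0,np.cos(th),-np.sin(th)])
        c=[O+np.array([sx*.065,0,0])+.18*z+sy*.005*y for sx,sy in((1,-1),(1,1),(-1,-1))]+[O+[.065,0,0]-.005*y]
        print(th,yo,((proj("scene",w(p,c))-[120,150])*3).round(0).tolist(), ((proj("top",w(p,c))-[130,110])*2.5).round(0).tolist())
E
```

```text
t 16.8 tcp [0.5363 0.0931 0.3253] w 35.58 F [ 0.4 -1.1 -0.1] q [-0.03  0.18 -0.55  1.53  0.45  1.64 -2.04]
foot in stand [-0.022   0.2307  0.1829] tray z [-0.002  0.39   0.921] tilt 0.401 tray x [1.    0.003 0.001]
0.38 0.005 [[335.0, 260.0], [348.0, 260.0], [255.0, 161.0], [267.0, 471.0]] [[523.0, 88.0], [512.0, 90.0], [549.0, 244.0], [564.0, 125.0]]
0.38 0.01 [[342.0, 257.0], [355.0, 257.0], [261.0, 158.0], [273.0, 469.0]] [[517.0, 88.0], [506.0, 91.0], [543.0, 245.0], [559.0, 126.0]]
0.41 0.005 [[342.0, 259.0], [355.0, 259.0], [261.0, 160.0], [267.0, 471.0]] [[517.0, 89.0], [505.0, 92.0], [542.0, 245.0], [564.0, 125.0]]
0.41 0.01 [[349.0, 257.0], [362.0, 257.0], [268.0, 158.0], [273.0, 468.0]] [[511.0, 90.0], [500.0, 93.0], [536.0, 246.0], [559.0, 126.0]]
0.44 0.005 [[349.0, 259.0], [362.0, 259.0], [268.0, 160.0], [267.0, 471.0]] [[511.0, 90.0], [499.0, 93.0], [536.0, 246.0], [564.0, 125.0]]
0.44 0.01 [[356.0, 257.0], [368.0, 257.0], [274.0, 158.0], [273.0, 468.0]] [[505.0, 91.0], [493.0, 94.0], [530.0, 247.0], [559.0, 126.0]]
```

View pics/s12.png

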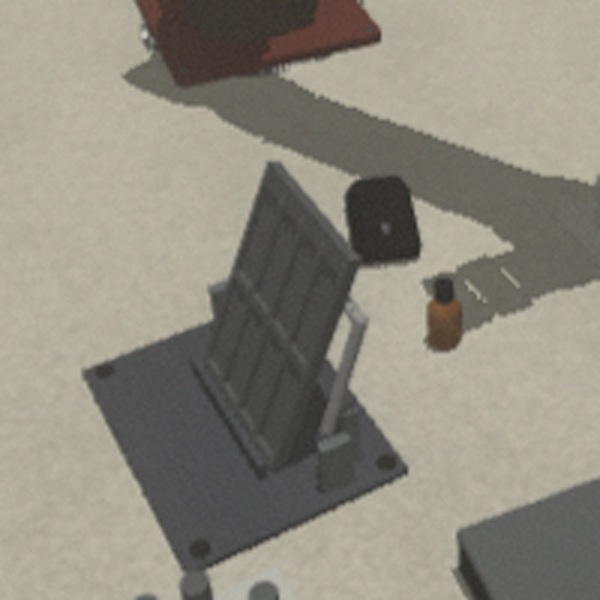

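View pics/t12.png

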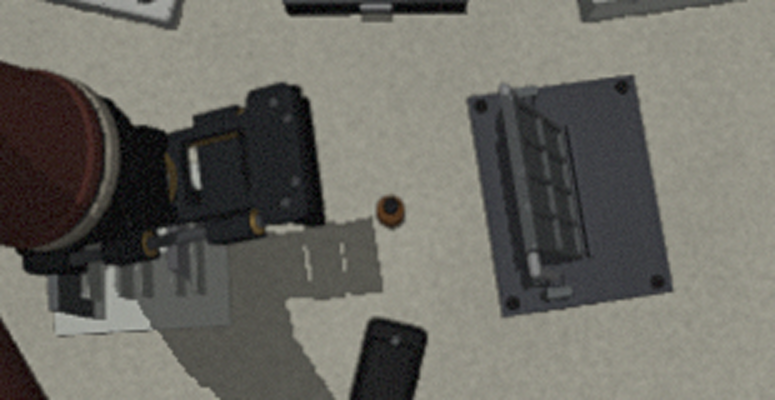

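```bash
python3 -c "
from bench import *
print(finish_job())"
```

```text
the job is handed in; nothing more can be done
None
```

The prop is open at its stop, the tray is leaning on its crossbar with its foot in the channel, and the job is handed in. It took about 17 s of the 64 s.

**What I did:**
- **Prop:** I gripped the crossbar, swung it along its arc to about 1.89 rad and let go. It stayed open by itself, and the wrist view matched the predicted position for 1.92 rad.
- **Tray:** I gripped the tray by its top edge and lifted it out of the rack. I carried it over the prop, tilted it 0.36 rad and lowered it into the channel. Floor contact showed as a force change of about 14 N with the foot at 9.5 mm. I then tilted it on to about 0.40 rad, released it and backed away.

**Last checks:**
- **Tray and prop:** the final pictures fit a tray tilt of about 0.41 rad, with the foot at roughly stand y = 8–10 mm and x near 0.
- **Robot:** it is clear of everything.
- **Bottle and mouse:** they look unmoved.
- **Other plates:** they were upright in their slots after the tray was lifted. In the last top view the arm partly hid the rack, so I did not check them again.

**What disagreed:** the stand's base-plate edges put its centre about 5 mm off in y from where the crossbar and channel ridge put it. I used the crossbar and ridge, and gripping the bar confirmed that. Measured hand positions also varied by 1–2 mm between readings, which fits within the channel's play.

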